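# Rack the countersink cages in order and chuck the step drill

## Task

Get the bench ready for countersinking: stand each countersink cage that is out on the bench upright in the rack pocket of its own colour, down on the pocket's floor, filling the pockets one after another in the order of their dots, lowest number first (skip a pocket whose cage is not there). Then take the brass step drill from its wooden stand, stand it upright shank down in the middle of the three-jaw chuck, fully home on its face, and swing the orange handle clockwise to close the jaws firmly on the shank; the chuck starts with its jaws too nearly shut, so it must be opened first, at any time before. Leave the bottle, the tape and the spanner where they are.

Things in the scene. Friction and masses are not known exactly. Their poses are not given: they have to be found in the camera images.
- rack: Dark steel rack fixed to the bench, 108 x 352 x 35 mm high: five square pockets in a row along its y axis, 68 mm apart, each 56 x 56 mm, 29 mm deep (floor 6 mm above the bench). Strips beside each pocket have its colour; the wider one, on the -x side, has one to five black dots: its number. Origin under the middle pocket's centre; z up. Yaw within 0.2 rad.
- pocket1 (a point): Centre of the floor of pocket number 1 (red strips, one dot), 29 mm below the rack's top; axes as the rack's.
- pocket2 (a point): Centre of the floor of pocket number 2 (yellow strips, two dots), 29 mm below the rack's top; axes as the rack's.
- pocket3 (a point): Centre of the floor of pocket number 3 (green strips, three dots), 29 mm below the rack's top; axes as the rack's.
- pocket4 (a point): Centre of the floor of pocket number 4 (blue strips, four dots), 29 mm below the rack's top; axes as the rack's.
- pocket5 (a point): Centre of the floor of pocket number 5 (white strips, five dots), 29 mm below the rack's top; axes as the rack's.
- cage1: Countersink cage with a red barrel, loose, standing upright; 94 mm tall, 0.2 kg, heavy foot. From the bottom: steel skirt 48 mm diameter up to 24 mm (its lowest 4 mm only 44 mm), red barrel 31 mm diameter from 24 to 80 mm (grip here), thin steel shank 9 mm diameter to 94 mm. Origin at the centre of its underside, z up its axis. May be absent.
- cage2: Countersink cage with a yellow barrel, loose, standing upright; 94 mm tall, 0.2 kg, heavy foot. From the bottom: steel skirt 48 mm diameter up to 24 mm (its lowest 4 mm only 44 mm), yellow barrel 31 mm diameter from 24 to 80 mm (grip here), thin steel shank 9 mm diameter to 94 mm. Origin at the centre of its underside, z up its axis. May be absent.
- cage3: Countersink cage with a green barrel, loose, standing upright; 94 mm tall, 0.2 kg, heavy foot. From the bottom: steel skirt 48 mm diameter up to 24 mm (its lowest 4 mm only 44 mm), green barrel 31 mm diameter from 24 to 80 mm (grip here), thin steel shank 9 mm diameter to 94 mm. Origin at the centre of its underside, z up its axis. May be absent.
- cage4: Countersink cage with a blue barrel, loose, standing upright; 94 mm tall, 0.2 kg, heavy foot. From the bottom: steel skirt 48 mm diameter up to 24 mm (its lowest 4 mm only 44 mm), blue barrel 31 mm diameter from 24 to 80 mm (grip here), thin steel shank 9 mm diameter to 94 mm. Origin at the centre of its underside, z up its axis. May be absent.
- cage5: Countersink cage with a white barrel, loose, standing upright; 94 mm tall, 0.2 kg, heavy foot. From the bottom: steel skirt 48 mm diameter up to 24 mm (its lowest 4 mm only 44 mm), white barrel 31 mm diameter from 24 to 80 mm (grip here), thin steel shank 9 mm diameter to 94 mm. Origin at the centre of its underside, z up its axis. May be absent.
- drill: Brass step drill, loose, point up, 115 mm tall, 0.2 kg. Steel shank 20 mm diameter from 0 to 45 mm, brass collar 30 mm diameter from 45 to 81 mm (grip here), then steps of 24, 17 and 10 mm diameter to the point. Origin at the centre of the shank's lower end, z up its axis.
- stand: Wooden block fixed to the bench, 70 x 70 x 36 mm, with a square pocket 26 mm wide and 30 mm deep in which the step drill's shank stands at the start. Origin under its centre.
- chuck: Three-jaw chuck fixed to the bench, axis upright, jaws on top. Round blue base 110 mm diameter, black knurled sleeve 92 mm diameter from 12 to 42 mm height, steel face 84 mm diameter at 48 mm height, and three steel jaws standing on the face up to 80 mm height. Origin under its centre, z up the axis.
- chuck_seat (a point): Centre of the chuck's steel face, 48 mm above the bench: the shank's lower end rests here when the drill is home.
- sleeve (a joint): Turn of the chuck's sleeve, rad: 0 = jaws fully open (34 mm between them), growing clockwise seen from above as the jaws close, to 1.5 at most. The jaws move in together, each 7.5 mm per rad, so that they meet a centred 20 mm shank at about 0.93. The sleeve stays where it is left (friction about 0.18 N m).
- handle (a point): Grip point on the upright orange handle of the sleeve: a post 20 mm in diameter, from 20 to 113 mm above the bench, 100 mm from the chuck's axis at the end of a steel bar (bar 14 mm thick, centre 29 mm up). This point is on the post's axis, 100 mm above the bench; it goes round the chuck's axis with the sleeve.
- jaw0: One of the chuck's three steel jaws, 12 mm wide, 32 mm high above the chuck's face. Its origin coincides with the chuck's when fully open and then moves inward with it (the jaw's inner face is 17 mm from the axis when fully open).
- jaw1: One of the chuck's three steel jaws, 12 mm wide, 32 mm high above the chuck's face. Its origin coincides with the chuck's when fully open and then moves inward with it (the jaw's inner face is 17 mm from the axis when fully open).
- jaw2: One of the chuck's three steel jaws, 12 mm wide, 32 mm high above the chuck's face. Its origin coincides with the chuck's when fully open and then moves inward with it (the jaw's inner face is 17 mm from the axis when fully open).
- bottle: Green bottle with black cap, 60 mm diameter, 125 mm tall, loose bystander. Origin under its centre.
- tape: Roll of white tape lying flat, 90 mm diameter, 25 mm high, loose bystander. Origin under its centre.
- spanner: Steel spanner lying flat, loose bystander.
Things that resemble listed ones, but are neither listed nor needed, are in the scene too. What is meant by the drill is not blue, and is the larger of those in its own colour.

How it is judged:
By the outcome, as a careful person would: the job done as asked, in the order asked, and still so for the second after the job is handed in, with the robot touching nothing.
Of cage1, cage2, cage3, cage4, cage5 only 3 to 4 are there at a start; the rules pass over those that are not, and their reading is None.
At some moment in a run one of cage1, cage2, cage3, cage4, cage5 may be knocked a few centimetres aside while the robot is not near it.
It also fails if it takes over 210 s, if anything falls off the work surface, if the arm or the gripper's body presses on something with over 40 N, if the wrist force passes 120 N, or if a joint passes its speed limit or range.

## Robot

A 6-joint arm with a two-finger parallel gripper is mounted at the origin on the work surface. World frame = base frame: x ahead of the robot, y to its left, z up, the work surface at z = 0. Lengths are in mm, angles in rad, forces in N, time in s.
With the tool pointing down it reaches from about 250 to 725 mm from the base axis. Payload 9.7 kg.
Tool frame: the origin (TCP) lies on the mounting face of the last link; the fingertips stand 173 mm ahead of it and the grasp point (between the pads) lies 155 mm ahead of it (bot.finger_overhang is the distance from the TCP to the fingertips, in mm); z points along the fingers, y is the line along which they close (so a half turn about z gives the same grasp; the last joint's range is limited). The gripper opens to 85 mm and grips with 20 to 120 N. Pads are 22 mm wide; open, the fingers measure 114 mm over their backs; the gripper's body (76 mm by 85 mm) begins 54 mm behind the grasp point. The pads swing forward as they close: fully open they stand 13 mm farther back than shut.
Start: joints at [-1.146, 0.087, 0.176, 1.66, 0, 1.571], TCP at [226.673, -501.115, 404.684] pointing down, gripper open.
Joint ranges: [-3.13, 3.13], [-0.85, 1.81], [-1.15, 1.24], [-2.2, 2.28], [-1.44, 1.52], [-3.14, 3.14]. Speed limits (rad/s): [2.22, 2.22, 2.57, 3.14, 3.14, 3.14].

## Interface

Orientations are given as a 3x3 rotation matrix whose columns are the frame's x, y, z axes.
In Python, from plant import bot gives the robot as it stands. Calls block until the motion is done:
- bot.move_to(position, orientation): joint-space move of the TCP to a pose.
- bot.servo_line(position, rotation=None, feed=150): straight line of the TCP; rotation=None keeps the orientation; feed is the mean speed in mm/s.
- bot.goto_joints(angles): joint-space move.
- bot.move_gripper(opening, newtons=None): opening from 0.0 (shut) to 1.0 (fully open); newtons is the grip in N (None keeps the last); returns when the fingers have stopped.
- bot.hold(seconds).
- bot.solve_ik(position, orientation): joint angles nearest the present ones, or None.
- bot.get_obs(): the state.
- bot.get_image(name): name is "side" or "top" or "wrist"; returns the picture (400x640x3 uint8, red, green, blue); there is no depth.
- bot.calibration(name): a dict with "K" (3x3 intrinsics, pixels), "k1" (the pictures are not rectified: a ray, as slopes to the right and down, at radius r is drawn at 1 + k1 r^2 times it, then the intrinsics apply), "extrinsics" (4x4, takes a point from world to camera coordinates). Camera axes: x right, y down, z forward; pixel columns grow to the right and rows downward; lengths in mm; the calibration is good to about 2 mm. A picture is of the moment at which its call begins: read the wrist's pose just before it. calibration takes no time and is no camera call; for the wrist camera it gives the pose at the moment of the call.
A pose or a line that the arm cannot do raises bot.PlanningError and nothing moves.
- bot.hand_in(): hands the job in; it is judged then, once.
The state is a dict: "time_s": time; "joints": joint angles; "qvel": joint speeds; "effort": joint torques, N m; "tcp_pos": TCP position; "tool_rot": TCP orientation; "ft_force": force on the tool from outside, world axes, zero at the start; "wrist_torque": the same for the moment, N m; "gripper_width": opening from 0.0 (shut) to 1.0 (fully open); "finger_force": force on a finger pad.
Only numpy, scipy, OpenCV 4.12 (cv2) and the standard library are available. Lean on these libraries where they do the work, as an engineer would, in place of code of your own. Each camera call takes 0.05 s, during which the arm holds its last target. There are 200 camera calls.

## Working session

There is one attempt and no reset: what is moved stays moved. The work goes in short steps, each a Python script; the robot and the scene stay as the last script left them, time stands still between calls to the robot, and variables do not carry over. Pictures are saved under pics/ and viewed, at most 14 in all, crops included, and the job is handed in when it is done.

```bash
ls; mkdir -p pics
python3 - <<'E'
from plant import bot
import cv2
for n in("top","side"):
    im=bot.get_image(n); cv2.imwrite(f"pics/{n}0.png",im[:,:,::-1])
    c=bot.calibration(n); print(n,c)
o=bot.get_obs(); print(o)
E
```

```text
pics
top {'K': array([[365.07856214,   0.        , 322.30250449],
       [  0.        , 365.07856214, 205.7159086 ],
       [  0.        ,   0.        ,   1.        ]]), 'k1': -0.07220187715838074, 'extrinsics': array([[-2.80915474e-03, -9.99936298e-01,  1.09319620e-02,
         5.89163831e+01],
       [-9.87237770e-01,  1.03245594e-03, -1.59249865e-01,
         5.87860005e+02],
       [ 1.59228434e-01, -1.12398033e-02, -9.87177782e-01,
         9.94677251e+02],
       [ 0.00000000e+00,  0.00000000e+00,  0.00000000e+00,
         1.00000000e+00]])}
side {'K': array([[480.05435705,   0.        , 315.93730102],
       [  0.        , 480.05435705, 200.07874279],
       [  0.        ,   0.        ,   1.        ]]), 'k1': 0.020995299492909472, 'extrinsics': array([[-6.99328949e-01, -7.14667714e-01,  1.37506010e-02,
         4.36403969e+02],
       [-5.32334079e-01,  5.07877856e-01, -6.77259560e-01,
         3.32806419e+02],
       [ 4.77031916e-01, -4.80947130e-01, -7.35615667e-01,
         9.47646089e+02],
       [ 0.00000000e+00,  0.00000000e+00,  0.00000000e+00,
         1.00000000e+00]])}
{'time_s': 0.1, 'joints': array([-1.14598168e+00,  8.74284923e-02,  1.75264270e-01,  1.65978944e+00,
       -7.35232420e-06,  1.57078169e+00]), 'qvel': array([ 0.00074745, -0.00240212,  0.00252071,  0.00090993,  0.00086473,
       -0.00059616]), 'effort': array([-9.93940048e-04, -5.21557760e+01,  4.65653694e+01,  1.60596130e-02,
       -3.83768520e-05,  7.66829544e-06]), 'tcp_pos': array([ 226.690619  , -501.1309418 ,  404.06708617]), 'tool_rot': array([[ 9.11109104e-01,  4.12164976e-01, -4.83698179e-04],
       [ 4.12165259e-01, -9.11108497e-01,  1.05143855e-03],
       [-7.33537492e-06, -1.15733882e-03, -9.99999330e-01]]), 'ft_force': array([ 0.21423861, -0.30876417, -0.23837638]), 'wrist_torque': array([ 0.03993759, -0.03507901,  0.02621739]), 'finger_force': 0.0, 'gripper_width': 0.9998436992199838}
```

View pics/top0.png

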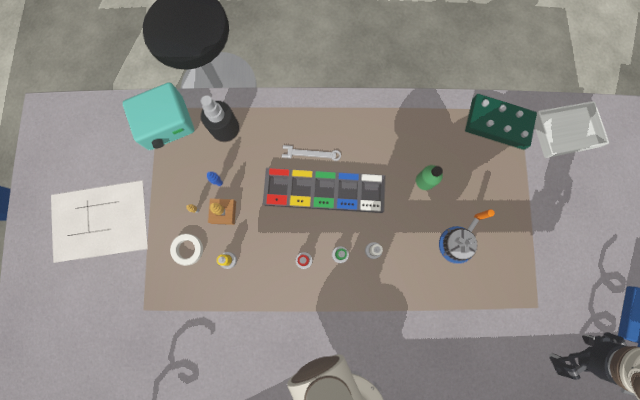

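View pics/side0.png

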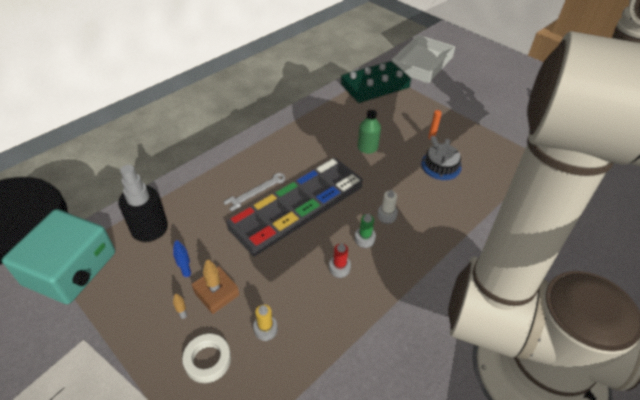

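Top view: the cages are yellow (226,261), red (304,261), green (341,255) and white (375,250); there is no blue one. The drill candidates are the large brass one in the wooden stand (~217,208), the small brass one (191,208) and the blue one (213,178). The large brass one in the stand fits the description. The chuck is at ~(460,245) with its handle at (486,214). I'll confirm in enlarged crops.

Run:
```python
import cv2
im=cv2.imread("pics/top0.png")
cv2.imwrite("pics/c1.png",cv2.resize(im[160:275,165:395],None,fx=3.45,fy=3.45,interpolation=cv2.INTER_CUBIC))
a=cv2.resize(im[195:275,425:505],None,fx=5,fy=5,interpolation=cv2.INTER_CUBIC)
s=cv2.imread("pics/side0.png")
b=cv2.resize(s[220:320,160:260],None,fx=4,fy=4,interpolation=cv2.INTER_CUBIC)
cv2.imwrite("pics/c2.png",cv2.hconcat([a,b]))
```

```text
(no output)
```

View pics/c1.png

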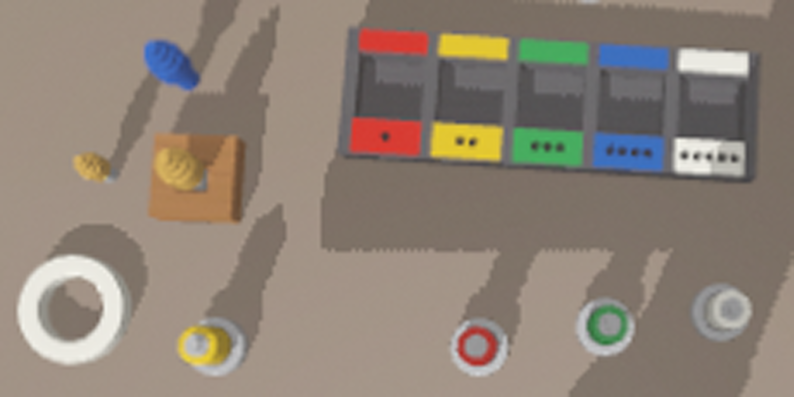

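View pics/c2.png

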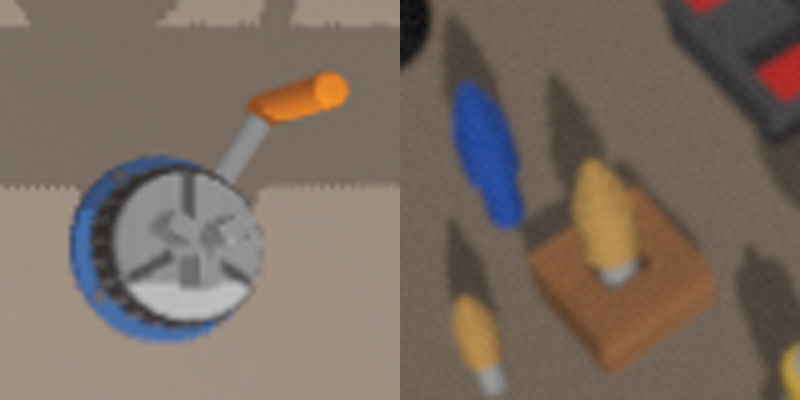

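The crops confirm it: the large brass drill stands in the wooden block, and the small brass one is free. Rack numbers run 1 (red, image left) to 5 (white, image right). Next I'll compute coarse positions.

```bash
cat > h.py <<'E'
import numpy as np, cv2
from plant import bot
def ray2world(px, z, cal):
    px=np.atleast_2d(np.asarray(px,float)); D=np.array([cal["k1"],0,0,0])
    n=cv2.undistortPoints(px[:,None],cal["K"],D)[:,0]
    E=cal["extrinsics"]; R,t=E[:3,:3],E[:3,3]; C=-R.T@t
    d=np.c_[n,np.ones(len(n))]@R
    return C+d*((z-C[2])/d[:,2])[:,None]
def project(P,cal):
    E=cal["extrinsics"]; D=np.array([cal["k1"],0,0,0])
    return cv2.projectPoints(np.asarray(P,float).reshape(-1,1,3),cv2.Rodrigues(E[:3,:3])[0],E[:3,3],cal["K"],D)[0][:,0]
def down(yaw):   # tool z down, y (closing line) at azimuth yaw
    y=np.array([np.cos(yaw),np.sin(yaw),0]); z=np.array([0,0,-1.]); return np.c_[np.cross(y,z),y,z]
E
python3 - <<'E'
from h import *
c=bot.calibration("top"); E=c["extrinsics"]; np.set_printoptions(precision=1,suppress=True)
print("cam",-E[:3,:3].T@E[:3,3])
f=lambda p,z,o=(165,160),s=3.45: ray2world((np.atleast_2d(p)+.5)/s+np.array(o)-.5,z,c)
print("rack corners",f([(350,28),(758,52),(345,157),(752,181)],35))
print("dotmid 1,3,5",f([(385,137),(548,146),(710,155)],35))
print("cages Y R G W",f([(197,345),(477,346),(608,324),(733,310)],94))
print("stand top",f([(153,133),(243,138),(241,222),(150,218)],36), "drill tip",f([(178,160)],121))
k=lambda p,z:f(p,z,(425,195),5)
print("chuck face",k([(187,247)],48),"base",k([(160,248)],0),"handle",k([(331,90)],113))
E=bot.calibration("wrist")["extrinsics"]; o=bot.get_obs(); print("wristcam rel tool",o["tool_rot"].T@(-E[:3,:3].T@E[:3,3]-o["tcp_pos"]), E[:3,:3]@o["tool_rot"],bot.calibration("wrist")["K"])
E
```

```text
cam [ 422.1   69.5 1074.9]
rack corners [[ 703.   222.4   35. ]
 [ 682.  -125.    35. ]
 [ 591.7  224.1   35. ]
 [ 571.  -116.5   35. ]]
dotmid 1,3,5 [[608.7 190.9  35. ]
 [600.9  54.2  35. ]
 [593.1 -81.7  35. ]]
cages Y R G W [[434.8 327.1  94. ]
 [434.3 110.3  94. ]
 [450.9   9.1  94. ]
 [461.3 -88.3  94. ]]
stand top [[612.2 386.5  36. ]
 [607.8 310.1  36. ]
 [536.9 309.3  36. ]
 [540.3 385.7  36. ]] drill tip [[575.5 340.2 121. ]]
chuck face [[ 477.  -339.6   48. ]] base [[ 479.1 -342.1    0. ]] handle [[ 557.9 -399.4  113. ]]
wristcam rel tool [76.4  0.  30.3] [[ 0.   1.  -0. ]
 [-1.   0.  -0.3]
 [-0.3  0.   1. ]] [[341.9   0.  320.3]
 [  0.  341.9 198.3]
 [  0.    0.    1. ]]
```

Run:
```python
from h import *
import pickle
for n,p in (("chuck",(440,-350,400)),("rack",(560,50,400)),("drill",(480,320,400))):
    bot.move_to(np.array(p,float),down(np.pi/2)); bot.hold(.3)
    c=bot.calibration("wrist"); im=bot.get_image("wrist"); cv2.imwrite(f"pics/w_{n}.png",im[:,:,::-1]); pickle.dump(c,open(n+".pkl","wb"))
o=bot.get_obs();print(o["time_s"],o["joints"])
```

```text
5.7167 [5.86760058e-01 1.50707417e-01 2.36839453e-01 1.65691311e+00
 1.29300896e-05 5.87857439e-01]
```

View pics/w_chuck.png

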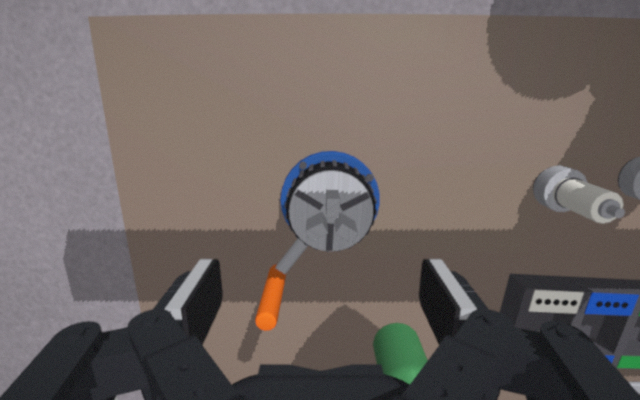

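View pics/w_rack.png

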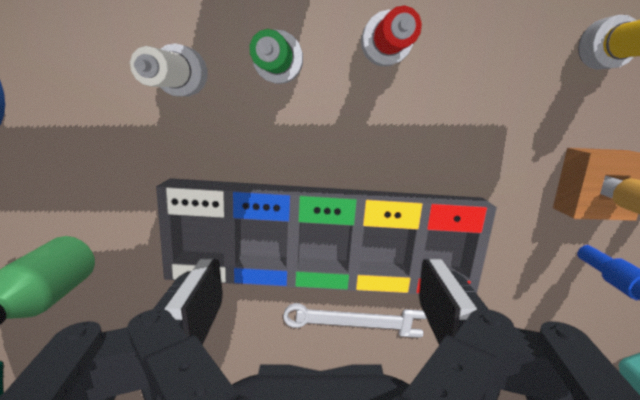

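View pics/w_drill.png

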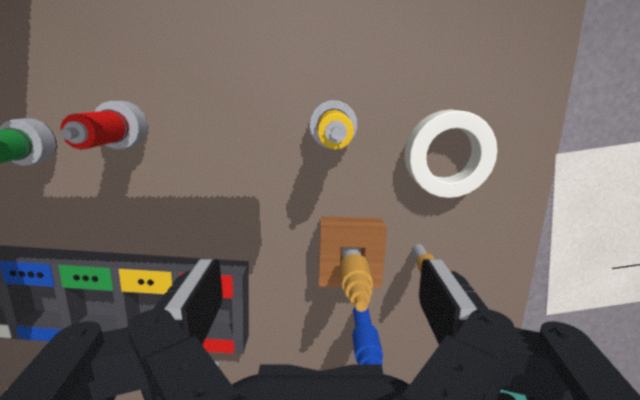

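Run:
```python
from h import *
import pickle
np.set_printoptions(precision=1,suppress=True)
L=lambda n:pickle.load(open(n+".pkl","rb"))
c=L("chuck"); print("face",ray2world([(331,210.5)],48,c),"base",ray2world([(330,199)],0,c),"handle",ray2world([(266,322)],113,c),"W",ray2world([(611,208)],94,c))
c=L("rack"); print("W G R",ray2world([(146,66),(269,49),(404,25)],94,c))
print("corners",ray2world([(163,181),(493,200)],35,c))
d=L("drill"); print("Y",ray2world([(336,132)],94,d),"tip",ray2world([(361,307)],121,d),"shank@36",ray2world([(350,253)],38,d),"stand",ray2world([(321,217),(385,219),(386,287),(320,286)],36,d))
im=cv2.imread("pics/w_rack.png"); hsv=cv2.cvtColor(im,cv2.COLOR_BGR2HSV)
for n,lo,hi in (("blue",100,125),("green",50,80),("yellow",18,32)):
    m=cv2.inRange(hsv,(lo,120,60),(hi,255,255)); m[:170]=0; m[:,:225]=0; m[:,430:]=0
    k,lab,st,ce=cv2.connectedComponentsWithStats(m)
    for i in range(1,k):
        if st[i,4]>200:
            ys,xs=np.where(lab==i); w=ray2world(np.c_[xs,ys],35,c)[:,:2].astype(np.float32)
            r=cv2.minAreaRect(w); print(n,st[i],np.array(r[0]),np.array(r[1]),r[2],"mean",w.mean(0))
```

```text
face [[ 476.9 -339.5   48. ]] base [[ 479.9 -339.2    0. ]] handle [[ 559.3 -398.6  113. ]] W [[458.7 -96.9  94. ]]
W G R [[464.3 -83.5  94. ]
 [453.1  11.1  94. ]
 [436.6 111.   94. ]]
corners [[ 569.8 -110.5   35. ]
 [ 590.3  227.9   35. ]]
Y [[435.1 331.8  94. ]] tip [[578.7 353.6 121. ]] shank@36 [[569.2 350.9  38. ]] stand [[528.9 319.8  36. ]
 [531.2 386.6  36. ]
 [612.2 392.3  36. ]
 [610.7 318.7  36. ]]
blue [ 233  192   57   30 1443] [597.1 -12. ] [58.4 29.3] 86.40262603759766 mean [596.9 -12.1]
blue [234 268  53  18 812] [678.9 -17.4] [57.9 19.3] 86.30017852783203 mean [678.9 -17.4]
green [ 299  196   57   29 1377] [601.5  56. ] [57.9 28.4] 86.25089263916016 mean [601.3  56. ]
green [296 272  53  17 751] [683.4  50.8] [57.8 18.1] 86.34701538085938 mean [683.3  50.7]
yellow [ 363  200   60   30 1479] [606.  124.1] [59.2 29.8] 86.23251342773438 mean [605.7 124. ]
yellow [356 275  55  18 831] [687.8 118.8] [59.2 19.9] 86.16983795166016 mean [687.8 118.7]
```

Run:
```python
from h import *
import pickle
def ov(im,c,x0,y0,s,w,h):
    o=cv2.resize(im[y0:y0+h,x0:x0+w],None,fx=s,fy=s,interpolation=cv2.INTER_CUBIC)
    yaw=-.064; R=np.array([[np.cos(yaw),-np.sin(yaw)],[np.sin(yaw),np.cos(yaw)]]); P3=np.array([644.9,53])
    for z,col in((35,(255,255,0)),(6,(255,0,255))):
        for i in(-2,-1,0,1,2):
            q=[np.r_[P3+R@np.array([a,i*68+b]),z] for a,b in((-28,-28),(28,-28),(28,28),(-28,28))]
            p=((project(q,c)-(x0,y0)+.5)*s-.5).round().astype(int); cv2.polylines(o,[p],True,col,1)
    return o
a=ov(cv2.imread("pics/w_rack.png"),pickle.load(open("rack.pkl","rb")),150,170,2.25,355,130)
b=ov(cv2.imread("pics/top0.png"),bot.calibration("top"),255,160,5.7,140,54)
b=b[:, :a.shape[1]] if b.shape[1]>=a.shape[1] else cv2.copyMakeBorder(b,0,0,0,a.shape[1]-b.shape[1],0)
cv2.imwrite("pics/ov.png",cv2.vconcat([a,b]))
```

```text
(no output)
```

View pics/ov.png

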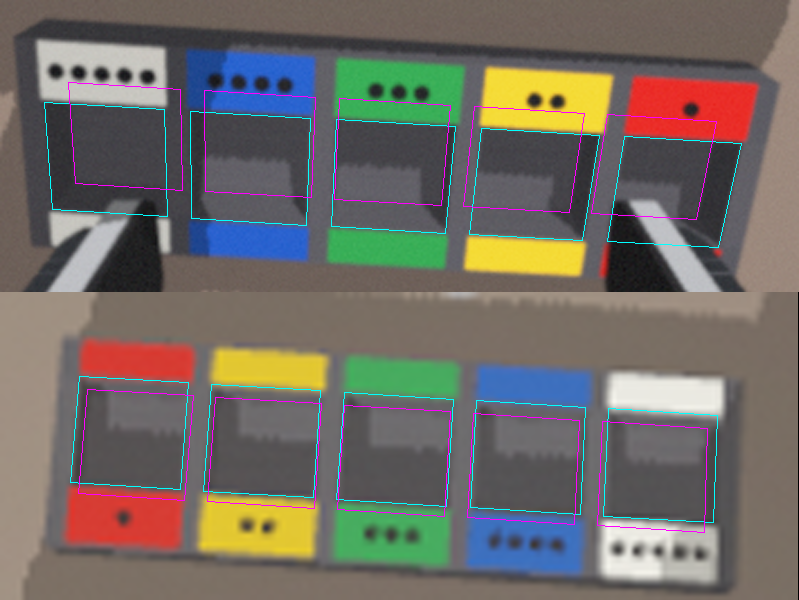

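The overlay fits both cameras to about 1–2 mm, so pocket 3 is at ≈(645, 53.5) with yaw −0.064. Next comes the pick-and-place routine, starting with red.

```bash
cat > pp.py <<'E'
from h import *
YAW=-.064; P3=np.array([645,53.5]); H=58; GP=155
RX=np.array([np.cos(YAW),np.sin(YAW)]); RY=np.array([-np.sin(YAW),np.cos(YAW)])
COL={1:((0,130,60),(8,255,255)),2:((18,120,80),(32,255,255)),3:((50,80,40),(85,255,255)),5:((0,0,140),(180,38,255))}
def locate(n,xy,save=None):
    c=bot.calibration("wrist"); im=bot.get_image("wrist")
    if save: cv2.imwrite(save,im[:,:,::-1])
    m=cv2.inRange(cv2.cvtColor(im,cv2.COLOR_RGB2HSV),*COL[n])
    k,_,st,ce=cv2.connectedComponentsWithStats(m)
    e=project([[*xy,52]],c)[0]
    j=[i for i in range(1,k) if st[i,4]>150]
    i=min(j,key=lambda i:np.hypot(*(ce[i]-e)))
    w=ray2world([ce[i]],52,c)[0,:2]; print("cage",n,"expected",e.round(),"seen",ce[i].round(1),st[i],"->",w.round(1)); return w
def pick(n,xy,Z=330):
    xy=np.array(xy,float); R=down(np.pi/2+YAW)
    bot.move_gripper(1.0)
    bot.move_to(np.r_[xy,Z],R); bot.hold(.2)
    w=locate(n,xy)
    if np.hypot(*(w-xy))>15:
        bot.servo_line(np.r_[w,Z],feed=250); bot.hold(.2); w=locate(n,w)
    if np.hypot(*(w-xy))>60: print("too far, stop"); return False
    bot.servo_line(np.r_[w,GP+50],feed=200)
    bot.move_gripper(.25,20); print("sq1",bot.get_obs()["gripper_width"],bot.get_obs()["finger_force"]); bot.move_gripper(.8)
    p=np.r_[w,GP+H]; bot.servo_line(p,down(YAW),feed=40)
    bot.move_gripper(0,40); bot.hold(.2)
    o=bot.get_obs(); print("sq2",o["gripper_width"],o["finger_force"])
    bot.servo_line(np.r_[w,Z],feed=200); o=bot.get_obs(); print("lifted",o["gripper_width"],o["finger_force"],o["time_s"]); return o["finger_force"]>5
def place(n,Z=330):
    t=P3+RY*68*(3-n)
    bot.servo_line(np.r_[t,Z],down(YAW),feed=250); bot.hold(.2)
    bot.servo_line(np.r_[t,GP+H+38],feed=150); bot.hold(.2)
    f0=bot.get_obs()["ft_force"]; z=GP+H+38
    while z>GP+H+4:
        z-=2 if z>GP+H+9 else 1
        bot.servo_line(np.r_[t,z],feed=40); f=bot.get_obs()["ft_force"]-f0
        if f[2]>8 or np.hypot(*f[:2])>15: break
    o=bot.get_obs(); print("stop at bottom z",o["tcp_pos"][2]-GP-H,"f",f.round(1),"tcp err",(o["tcp_pos"][:2]-t).round(1))
    return t
def release(t,Z=330):
    bot.move_gripper(.75); p=bot.get_obs()["tcp_pos"]; bot.servo_line(np.r_[t,Z],feed=250); print("t",bot.get_obs()["time_s"])
E
python3 - <<'E'
from pp import *
if pick(1,(435.5,110.5)): place(1)
E
```

```text
cage 1 expected [319. 196.] seen [321.7 195.9] [ 300  170   45   59 1358] -> [435.5 112.6]
sq1 0.3567418526501001 20.09149879217148
sq2 0.35770587863498376 39.4581538438797
lifted 0.35327349048753187 39.6881228685379 11.925
stop at bottom z 6.102701995775419 f [-4.6 -2.  14.2] tcp err [-0.1  0. ]
```

Run:
```python
from pp import *
release(P3+RY*68*2)
if pick(2,(435,329.5)):
    t=place(2)
    if bot.get_obs()["tcp_pos"][2]-GP-H<7.5: release(t)
im=bot.get_image("top"); cv2.imwrite("pics/t2.png",cv2.resize(im[140:290,160:400],None,fx=3.3,fy=3.3)[:,:,::-1])
```

```text
t 19.85
cage 2 expected [321. 196.] seen [324.  197.4] [ 302  171   46   59 1490] -> [436.4 331.9]
sq1 0.35784615221699095 21.387401819229126
sq2 0.3522801396821709 39.55686271190643
lifted 0.35208159947424217 39.727919697761536 26.4
stop at bottom z 6.031038484798756 f [-5.3 -0.9 12.9] tcp err [-0.1  0. ]
t 34.6
```

View pics/t2.png

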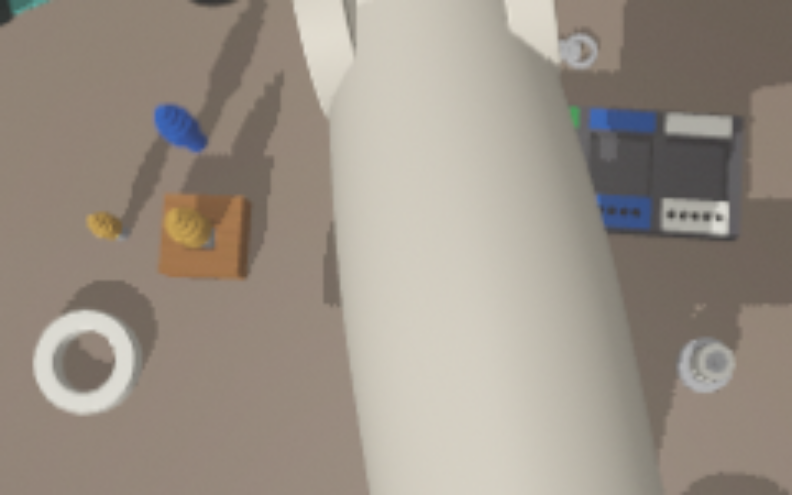

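The arm hides the filled pockets here; white is unmoved at ~(376,249). Both cages reached the floor according to height and force. Next: green.

Run:
```python
from pp import *
for n,xy in((3,(452,10)),(5,(463,-88))):
    if not pick(n,xy): break
    t=place(n)
    if bot.get_obs()["tcp_pos"][2]-GP-H>7.5: break
    release(t)
bot.move_to(np.array([440,-350,400.]),down(np.pi/2)); bot.hold(.2)
a=bot.get_image("top")[140:270,230:500]; cv2.imwrite("pics/t3.png",cv2.resize(a,None,fx=2.9,fy=2.9)[:,:,::-1])
o=bot.get_obs(); print(o["time_s"])
```

```text
cage 3 expected [320. 196.] seen [329.9 250.5] [ 310  224   42   63 1583] -> [497.4  14.9]
cage 3 expected [320. 197.] seen [320.4 198. ] [ 299  172   44   59 1450] -> [497.9  14.9]
sq1 0.35681579502801297 20.331635177135468
sq2 0.3569696911709759 39.477658867836
lifted 0.35152571670575167 39.72573280334473 42.2083
stop at bottom z 6.107708929449444 f [-3.6 -1.   9.1] tcp err [-0.  0.]
t 49.5667
cage 5 expected [320. 197.] seen [317.5 190.4] [ 291  154   55   76 2533] -> [458.1 -89.6]
sq1 0.3529776884297378 23.781287670135498
sq2 0.35111731539840396 39.40248191356659
lifted 0.351757514977009 39.595404267311096 56.625
stop at bottom z 6.179340678737191 f [-2.2 -1.2  9.1] tcp err [0. 0.]
t 64.0917
66.225
```

View pics/t3.png

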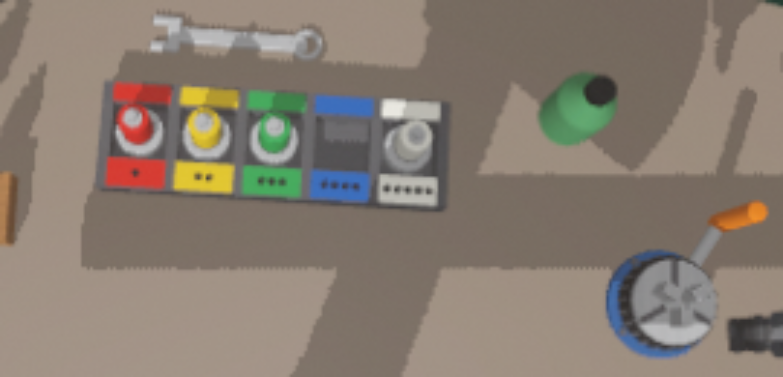

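All four cages are in their own pockets (green had been knocked, and the wrist look caught it); pocket 4 is empty. The chuck handle is at crop (757,212). Next I open the chuck counter-clockwise to its stop.

```bash
cat > ch.py <<'E'
from h import *
C=np.array([477.5,-339.7]); GP=155; ZG=98
def pose(az,z=ZG,r=100): return np.r_[C+r*np.array([np.cos(az),np.sin(az)]),GP+z], down(az+np.pi/2)
def grab(az,op=.6):
    bot.move_gripper(op); p,R=pose(az,180); bot.move_to(p,R); bot.servo_line(pose(az)[0],feed=120)
    bot.move_gripper(0,40); bot.hold(.2); o=bot.get_obs(); print("grab",o["gripper_width"].round(3),o["finger_force"].round(1))
def swing(az,end,lim,step=.06):
    s=np.sign(end-az); f0=bot.get_obs()["ft_force"]; log=[]
    while abs(end-az)>1e-6:
        az+=s*min(step,abs(end-az)); p,R=pose(az); bot.servo_line(p,R,feed=60)
        f=bot.get_obs()["ft_force"]-f0; t=np.array([-np.sin(az),np.cos(az)])@f[:2]; r=np.array([np.cos(az),np.sin(az)])@f[:2]
        log.append((round(az,3),round(t,1),round(r,1)))
        if abs(t)>lim: break
    print(log,bot.get_obs()["time_s"]); return az
def letgo(az):
    bot.move_gripper(.6); bot.servo_line(pose(az,200)[0],feed=200)
E
python3 - <<'E'
from ch import *
az=np.arctan2(-59.3,81.1); grab(az)
az=swing(az,az+1.45,14); print("stopped",az)
az-=.02; bot.servo_line(*pose(az),feed=40); letgo(az)
bot.move_to(np.array([400,-340,420.]),down(np.pi/2)); bot.hold(.2)
c=bot.calibration("wrist"); im=bot.get_image("wrist"); cv2.imwrite("pics/open.png",im[:,:,::-1])
import pickle; pickle.dump(c,open("open.pkl","wb"))
p=project([[*C,48]],c)[0].astype(int); print(p)
x,y=max(p[0]-80,0),max(p[1]-60,0); cv2.imwrite("pics/openc.png",cv2.resize(im[y:y+150,x:x+200],None,fx=4,fy=4,interpolation=cv2.INTER_CUBIC)[:,:,::-1]); print(x,y,bot.get_obs()["time_s"])
E
```

```text
Traceback (most recent call last):
  File "ch.py", line 6, in grab
    bot.move_gripper(0,40); bot.hold(.2); o=bot.get_obs(); print("grab",o["gripper_width"].round(3),o["finger_force"].round(1))
                                                                        ^^^^^^^^^^^^^^^^^^^^^^^^
AttributeError: 'float' object has no attribute 'round'
```

The handle is gripped; only the print failed. I'll continue from here.

```bash
sed -i 's/print("grab".*/print("grab",o["gripper_width"],o["finger_force"])/' ch.py
python3 - <<'E'
from ch import *
o=bot.get_obs(); print("grab",o["gripper_width"],o["finger_force"],o["ft_force"],o["time_s"])
az=np.arctan2(-59.3,81.1)
az=swing(az,az+1.45,14); print("stopped",az)
az-=.02; bot.servo_line(*pose(az),feed=40); letgo(az)
bot.move_to(np.array([400,-340,420.]),down(np.pi/2)); bot.hold(.2)
c=bot.calibration("wrist"); im=bot.get_image("wrist"); cv2.imwrite("pics/open.png",im[:,:,::-1])
import pickle; pickle.dump(c,open("open.pkl","wb"))
p=project([[*C,48]],c)[0].astype(int); print(p)
x,y=max(p[0]-80,0),max(p[1]-60,0); cv2.imwrite("pics/openc.png",cv2.resize(im[y:y+150,x:x+200],None,fx=4,fy=4,interpolation=cv2.INTER_CUBIC)[:,:,::-1]); print(x,y,bot.get_obs()["time_s"])
E
```

```text
grab 0.22287461225314256 38.940094113349915 [-0.7540134  -0.33425316  6.39895845] 68.6167
[(np.float64(-0.571), np.float64(2.3), np.float64(0.1)), (np.float64(-0.511), np.float64(1.6), np.float64(0.9)), (np.float64(-0.451), np.float64(1.2), np.float64(1.2)), (np.float64(-0.391), np.float64(2.0), np.float64(1.4)), (np.float64(-0.331), np.float64(1.1), np.float64(1.5)), (np.float64(-0.271), np.float64(1.1), np.float64(2.2)), (np.float64(-0.211), np.float64(1.5), np.float64(0.3)), (np.float64(-0.151), np.float64(0.2), np.float64(2.6)), (np.float64(-0.091), np.float64(0.2), np.float64(0.9)), (np.float64(-0.031), np.float64(-0.0), np.float64(2.1)), (np.float64(0.029), np.float64(0.2), np.float64(1.1)), (np.float64(0.089), np.float64(0.3), np.float64(1.2)), (np.float64(0.149), np.float64(-0.5), np.float64(1.7)), (np.float64(0.209), np.float64(0.3), np.float64(1.7)), (np.float64(0.269), np.float64(0.1), np.float64(1.4)), (np.float64(0.329), np.float64(-1.0), np.float64(1.4)), (np.float64(0.389), np.float64(-0.0), np.float64(1.6)), (np.float64(0.449), np.float64(-0.5), np.float64(0.9)), (np.float64(0.509), np.float64(-0.1), np.float64(0.9)), (np.float64(0.569), np.float64(-1.2), np.float64(1.0)), (np.float64(0.629), np.float64(-1.1), np.float64(0.3)), (np.float64(0.689), np.float64(-1.4), np.float64(0.6)), (np.float64(0.749), np.float64(-26.5), np.float64(-0.3))] 74.3667
stopped 0.748642431223449
[319 239]
239 179 76.6833
```

View pics/openc.png

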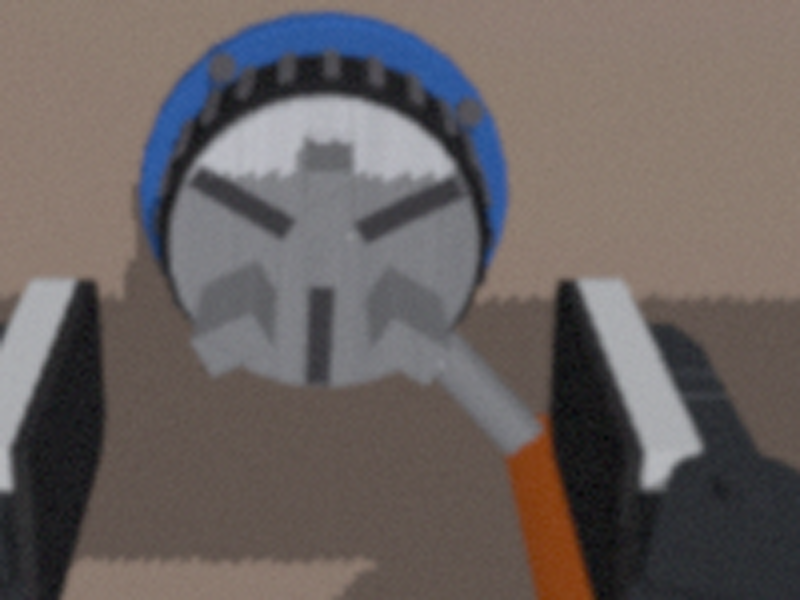

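The chuck is open to its stop (closed-side force at az ≈ 0.72), and the face centre at crop (325,241) agrees with my axis estimate. Next I take a close look at the drill.

Run:
```python
from h import *
import pickle
bot.move_gripper(1.0)
bot.move_to(np.array([577,353.5,370.]),down(np.pi/2)); bot.hold(.3)
c=bot.calibration("wrist"); im=bot.get_image("wrist"); cv2.imwrite("pics/dr.png",im[:,:,::-1]); pickle.dump(c,open("dr.pkl","wb"))
x0,y0,s=240,110,4
o=cv2.resize(im[y0:y0+150,x0:x0+170],None,fx=s,fy=s,interpolation=cv2.INTER_CUBIC)[:,:,::-1].copy()
X=np.array([577,353.5]); t=np.linspace(0,6.283,60)
for z,r,col in((87,15,(255,255,0)),(51,15,(255,255,0)),(121,5,(255,0,255)),(51,10,(0,255,0))):
    p=((project(np.c_[X[0]+r*np.cos(t),X[1]+r*np.sin(t),0*t+z],c)-(x0,y0)+.5)*s-.5).astype(int); cv2.polylines(o,[p],True,col,1)
cv2.imwrite("pics/drc.png",o); print(bot.get_obs()["time_s"])
```

```text
80.0167
```

View pics/drc.png

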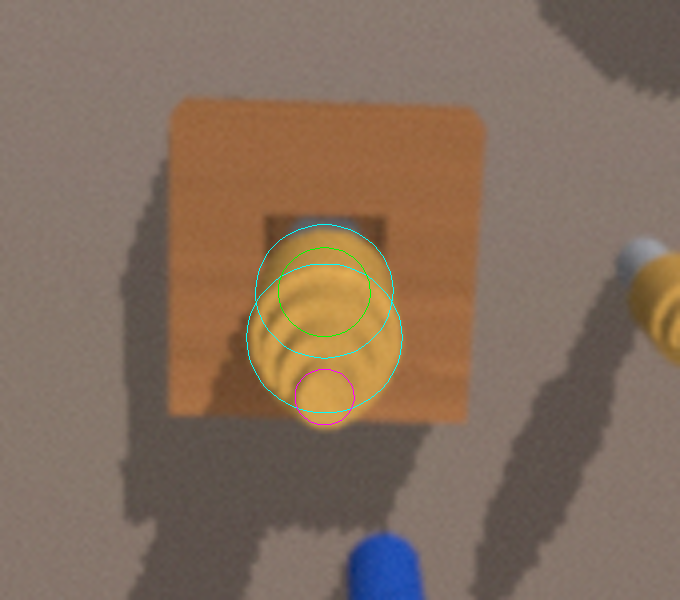

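The drill is confirmed in the stand, overlay within ~1 mm, at ≈(578, 353.5). I'll pick it and set it in the chuck.

Run:
```python
from ch import *
G=67; D=np.array([578,353.5])
bot.move_gripper(.8); bot.servo_line(np.r_[D,GP+6+G],feed=120)
bot.move_gripper(0,40); bot.hold(.3); o=bot.get_obs(); print(o["gripper_width"],o["finger_force"],o["ft_force"])
bot.servo_line(np.r_[D,GP+60+G],feed=80); bot.servo_line(np.r_[D,360],feed=200)
bot.servo_line(np.r_[C,360],feed=250); bot.hold(.3); o=bot.get_obs(); print(o["gripper_width"],o["finger_force"],o["time_s"])
z=GP+G+86; bot.servo_line(np.r_[C,z],feed=120); bot.hold(.3); f0=bot.get_obs()["ft_force"]
while z>GP+G+45.5:
    z-=2 if z>GP+G+52 else .75
    bot.servo_line(np.r_[C,z],feed=40); f=bot.get_obs()["ft_force"]-f0
    if f[2]>7 or np.hypot(*f[:2])>12: break
bot.hold(.3);o=bot.get_obs(); print("bottom z",o["tcp_pos"][2]-GP-G,(o["ft_force"]-f0).round(1),o["time_s"])
s=bot.get_image("side"); p=project([[*C,100]],bot.calibration("side"))[0].astype(int); print(p)
x,y=p-(70,60); cv2.imwrite("pics/ins.png",cv2.resize(s[max(y,0):y+120,x:x+140],None,fx=5,fy=5,interpolation=cv2.INTER_CUBIC)[:,:,::-1])
```

```text
0.34211778850542024 39.665746092796326 [-0.13477292 -0.58743316  6.11857897]
0.33937297513659165 39.67455446720123 87.0167
bottom z 48.49872904017752 [-0.5  2.8  8.2] 93.95
[447 138]
```

Run:
```python
from ch import *
bot.move_gripper(.7); bot.servo_line(np.r_[C,390],feed=150)
bot.move_to(np.array([400,-340,420.]),down(np.pi/2)); bot.hold(.2)
w=bot.get_image("wrist")[170:320,230:400]; s=bot.get_image("side")[90:190,390:503]
r=lambda i:cv2.resize(i,(int(i.shape[1]*450/i.shape[0])//1,450),interpolation=cv2.INTER_CUBIC)
o=cv2.hconcat([r(w)[:,:400],r(s)[:,:400]]); cv2.imwrite("pics/rel.png",o[:,:,::-1]); print(o.shape,bot.get_obs()["time_s"])
```

```text
(450, 800, 3) 96.075
```

View pics/rel.png

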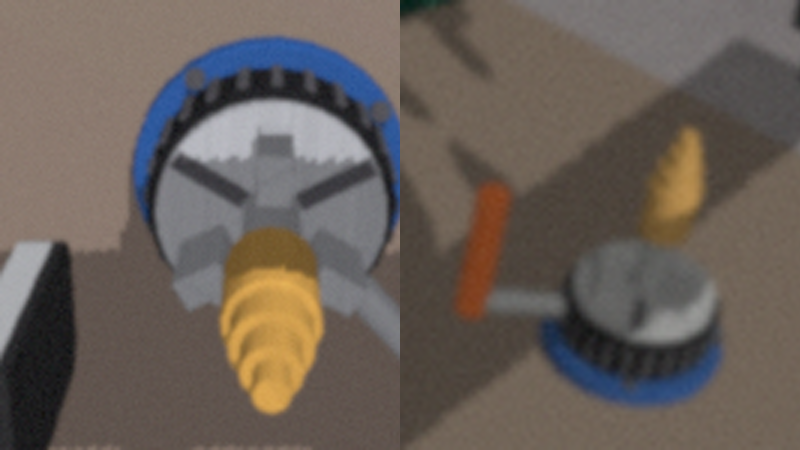

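The drill stands upright in the middle of the open jaws. Now I close the chuck clockwise.

Run:
```python
from ch import *
az=.73; grab(az)
az=swing(az,-.08,18); az=swing(az,-.45,24,.015)
bot.hold(.6); o=bot.get_obs(); print(o["ft_force"],az)
az+=.02; 
bot.move_gripper(.6); bot.servo_line(np.r_[bot.get_obs()["tcp_pos"][:2],355],feed=150)
bot.move_to(np.array([400,-340,420.]),down(np.pi/2)); bot.hold(.2)
w=bot.get_image("wrist")[170:320,230:400]; s=bot.get_image("top")[150:275,320:510]
r=lambda i:cv2.resize(i,(int(i.shape[1]*300/i.shape[0]),300),interpolation=cv2.INTER_CUBIC)
o=cv2.hconcat([r(w),r(s)]); cv2.imwrite("pics/fin.png",o[:,:,::-1]); print(o.shape,bot.get_obs()["time_s"])
```

```text
grab 0.21981551172545438 40.707895159721375
[(np.float64(0.67), np.float64(11.5), np.float64(-2.4)), (np.float64(0.61), np.float64(10.4), np.float64(-2.1)), (np.float64(0.55), np.float64(10.9), np.float64(-2.6)), (np.float64(0.49), np.float64(9.9), np.float64(-4.4)), (np.float64(0.43), np.float64(10.6), np.float64(-4.0)), (np.float64(0.37), np.float64(10.0), np.float64(-5.8)), (np.float64(0.31), np.float64(9.6), np.float64(-6.2)), (np.float64(0.25), np.float64(9.7), np.float64(-5.9)), (np.float64(0.19), np.float64(8.4), np.float64(-6.5)), (np.float64(0.13), np.float64(8.4), np.float64(-6.9)), (np.float64(0.07), np.float64(7.7), np.float64(-7.6)), (np.float64(0.01), np.float64(8.2), np.float64(-8.5)), (np.float64(-0.05), np.float64(7.0), np.float64(-9.5)), (np.float64(-0.08), np.float64(7.0), np.float64(-9.8))] 102.0167
[(np.float64(-0.095), np.float64(0.1), np.float64(-0.5)), (np.float64(-0.11), np.float64(1.6), np.float64(-0.0)), (np.float64(-0.125), np.float64(0.7), np.float64(-0.7)), (np.float64(-0.14), np.float64(1.6), np.float64(-1.0)), (np.float64(-0.155), np.float64(1.6), np.f
[... 525 characters left out ...]
.float64(-0.305), np.float64(5.3), np.float64(-1.4)), (np.float64(-0.32), np.float64(5.9), np.float64(-2.0)), (np.float64(-0.335), np.float64(7.6), np.float64(-2.4)), (np.float64(-0.35), np.float64(8.3), np.float64(-2.3)), (np.float64(-0.365), np.float64(12.1), np.float64(-4.4)), (np.float64(-0.38), np.float64(13.9), np.float64(-3.4)), (np.float64(-0.395), np.float64(14.5), np.float64(-4.5)), (np.float64(-0.41), np.float64(15.3), np.float64(-3.8)), (np.float64(-0.425), np.float64(16.7), np.float64(-4.8)), (np.float64(-0.44), np.float64(17.0), np.float64(-3.9)), (np.float64(-0.45), np.float64(18.5), np.float64(-4.1))] 108.2667
[ 5.69483698 15.08607861  6.6587149 ] -0.45
(300, 796, 3) 111.1833
```

View pics/fin.png

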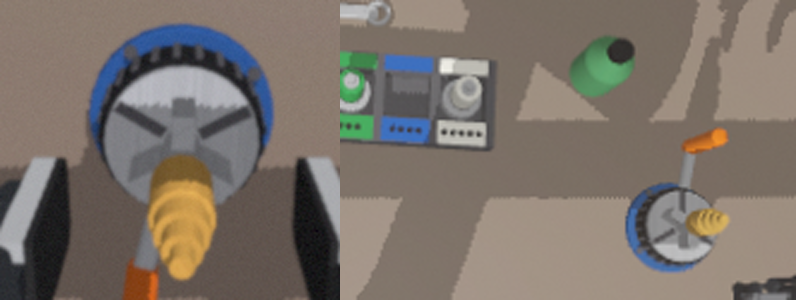

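Run:
```python
from ch import *
im=bot.get_image("top"); c=bot.calibration("top")
m=cv2.inRange(cv2.cvtColor(im,cv2.COLOR_RGB2HSV),(3,150,90),(14,255,255)); m[:180]=0; m[260:]=0; m[:,:440]=0; m[:,520:]=0
ys,xs=np.where(m>0); print(len(xs),xs.min(),xs.max(),ys.min(),ys.max())
def sil(az,r=10):
    t=np.linspace(0,6.283,24); h=C+100*np.array([np.cos(az),np.sin(az)])
    P=np.vstack([np.c_[h[0]+r*np.cos(t),h[1]+r*np.sin(t),0*t+z] for z in(38,113)])
    q=np.zeros_like(m); cv2.fillConvexPoly(q,cv2.convexHull(project(P,c).astype(np.float32)).round().astype(int),255); return q
for az in np.arange(-.5,.0,.02):
    q=sil(az); i=(q&m>0).sum() if False else ((q>0)&(m>0)).sum(); print(round(az,2),round(i/((q>0)|(m>0)).sum(),2),end=" | ")
ce=project([[*(C+100*np.array([np.cos(a),np.sin(a)])),75] for a in(-.1,-.2,-.3,-.4)],c); print("\ncentroid",xs.mean(),ys.mean(),ce.round(1).tolist())
```

```text
91 463 480 203 213
-0.5 0.04 | -0.48 0.05 | -0.46 0.07 | -0.44 0.1 | -0.42 0.14 | -0.4 0.15 | -0.38 0.2 | -0.36 0.28 | -0.34 0.3 | -0.32 0.37 | -0.3 0.45 | -0.28 0.52 | -0.26 0.56 | -0.24 0.6 | -0.22 0.6 | -0.2 0.61 | -0.18 0.53 | -0.16 0.49 | -0.14 0.45 | -0.12 0.42 | -0.1 0.39 | -0.08 0.35 | -0.06 0.31 | -0.04 0.27 | -0.02 0.23 | 
centroid 470.7142857142857 208.7912087912088 [[467.1, 207.8], [470.5, 208.3], [473.9, 209.2], [477.2, 210.4]]
```

The handle is at az ≈ −0.23, i.e. sleeve ≈ 0.95, so the jaws are on the shank, but the fingers yielded at ~16 N. I'll give it one firmer nip with a stronger grip, then re-measure.

Run:
```python
from ch import *
az=-.23; p,R=pose(az,200); bot.move_to(p,R); bot.hold(.2); F0=bot.get_obs()["ft_force"]
grab(az); bot.move_gripper(0,100); bot.hold(.2); o=bot.get_obs(); print(o["ft_force"]-F0,o["gripper_width"])
az=swing(az,-.36,26,.01); bot.hold(.5); print(bot.get_obs()["ft_force"]-F0,az,bot.get_obs()["wrist_torque"])
bot.move_gripper(.6); bot.servo_line(np.r_[bot.get_obs()["tcp_pos"][:2],355],feed=150)
bot.move_to(np.array([400,-340,420.]),down(np.pi/2)); bot.hold(.3)
im=bot.get_image("top"); cv2.imwrite("pics/end_top.png",im[:,:,::-1]); cv2.imwrite("pics/end_wrist.png",bot.get_image("wrist")[:,:,::-1])
m=cv2.inRange(cv2.cvtColor(im,cv2.COLOR_RGB2HSV),(3,150,90),(14,255,255)); m[:180]=0; m[260:]=0; m[:,:440]=0; m[:,520:]=0
ys,xs=np.where(m>0); print(len(xs),xs.mean(),ys.mean(),bot.get_obs()["time_s"])
a=cv2.hconcat([im[140:275,140:400],im[140:275,400:520]]); b=cv2.resize(cv2.imread("pics/end_wrist.png")[170:320,230:400],None,fx=1.6,fy=1.6)
o=cv2.resize(a,None,fx=2.1,fy=2.1,interpolation=cv2.INTER_CUBIC)[:,:,::-1]; b=cv2.copyMakeBorder(b,0,0,0,o.shape[1]-b.shape[1],0); cv2.imwrite("pics/end.png",cv2.vconcat([o,b]))
```

```text
grab 0.2231933017414638 38.948437571525574
[-0.92133353  1.16984603  6.64515672] 0.20619639488488792
[(np.float64(-0.24), np.float64(0.1), np.float64(0.6)), (np.float64(-0.25), np.float64(0.8), np.float64(1.0)), (np.float64(-0.26), np.float64(1.9), np.float64(0.6)), (np.float64(-0.27), np.float64(0.8), np.float64(-0.2)), (np.float64(-0.28), np.float64(0.9), np.float64(0.1)), (np.float64(-0.29), np.float64(3.8), np.float64(-0.2)), (np.float64(-0.3), np.float64(4.1), np.float64(-0.0)), (np.float64(-0.31), np.float64(3.9), np.float64(0.1)), (np.float64(-0.32), np.float64(5.4), np.float64(-0.7)), (np.float64(-0.33), np.float64(5.7), np.float64(-0.1)), (np.float64(-0.34), np.float64(6.5), np.float64(0.2)), (np.float64(-0.35), np.float64(7.0), np.float64(-0.8)), (np.float64(-0.36), np.float64(7.6), np.float64(0.0))] 117.7583
[0.09596113 8.24356577 7.85195787] -0.36 [ 1.29790759 -0.22522407  0.36826769]
96 471.1666666666667 208.75 120.6917
```

View pics/end.png

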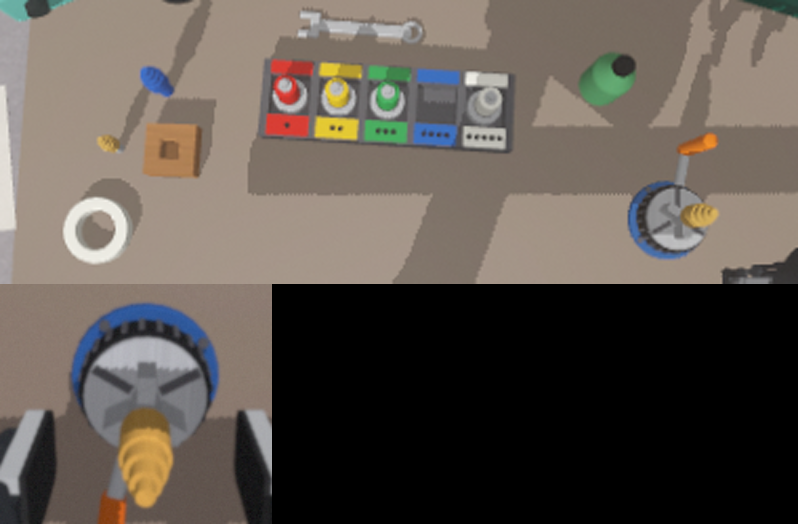

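The final picture shows cages 1, 2, 3 and 5 upright in their pockets. The drill is upright in the chuck with its jaws on the shank and the handle steady (centroid at about (471,209), unchanged after the second nip). The bottle, tape and spanner look unmoved and the gripper is clear, so I'm handing in.

```bash
python3 -c "
from plant import bot
print(bot.hand_in())"
```

```text
the job is handed in; nothing more can be done
None
```

I handed the job in at about 121 s: the red, yellow, green and white cages stand in pockets 1, 2, 3 and 5 (no blue cage was on the bench), and the brass step drill is upright in the chuck. Its jaws are closed on the shank at about 0.95–0.96 rad, but my second nip moved the handle only slightly, so how firm the grip is was not measured directly.

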